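# Seat the reference cell in the varnish clarity meter

### The job

Pick up the square reference cell by its ribbed opaque sides (never by its clear panes), turn it so that its two clear panes face the lamp and the sensor of the varnish clarity meter, and feel it gently into the square well (its two steel fences can guide you) until it is fully home. Never push or press the cell hard against the meter. Then let go of it, press the meter's button right down to take the reading, and leave the cell in place and the things around undisturbed.

Things in the scene. Friction and masses are not known exactly. Their poses are not given: they have to be found in the camera images.
- cell_mid (a point): Centre (45 mm above its foot) of the loose reference cell: a white upright square block, 36 x 36 mm, 90 mm high, about 0.14 kg, standing on the table at any yaw. Its x axis runs from clear pane to clear pane (the light's way through), its y axis from ribbed side to ribbed side, z up. A thin grey ridge on its cap runs along x. Half a turn about z makes no difference.
- cell: The same cell with its panes; origin at the centre of its foot, same axes. The opaque ribbed sides (its y faces) span heights 30 to 78 mm above the foot and are gripped there, 36 mm apart.
- panes: The two clear glass panes of the cell (its x faces, 26 mm wide, 30 to 78 mm above the foot), not to be touched by the fingers; they move with the cell, origin at the centre of its foot.
- meter: The fixed varnish clarity meter; origin on the table midway between its towers, z up, y along the light path. Its grey base spans x -115 to +65 mm, y -125 to +125 mm and is 25 mm high. On the base sits an aluminium nest, 90 x 90 mm, with a flat deck 52 mm above the table and a square well in its middle. The nest is rigid and squared with the meter.
- bay (a point): Point at deck height over the meter's origin, axes as the meter's. The well, 38 x 38 mm (2 mm wider than the cell), mouth bevelled 1 mm, is 22 mm deep, its floor 30 mm above the table. The nest was set off-centre: the well's centre lies up to 9 mm from this point in x and up to 11 mm in y, fixed but not reported: find it by touch (or sight).
- corner (a point): Where the inner corner of the two steel fences would be if the nest were centred (it is off with the well, up to 9 mm in x, 11 in y). The fences rise 12 mm above the deck along the well's +x and +y sides, inner faces flush with the well's walls, 19 mm from its centre: a cell touching both is over the well, 1 mm off its centre towards each.
- lamp (a point): Mouth of the lamp's tube, 62 mm from the meter's origin at +y, 85 mm above the table; tube 30 mm across. The lamp tower behind it is 56 mm (x) by 36 mm (y), 110 mm high, centred 102 mm from the origin.
- sensor (a point): Mouth of the sensor's tube, the mirror image of the lamp's, at -y; tower of the same size.
- start (a joint): The meter's round spring push button: 0 up, 0.006 (m) fully down, about 5 N; springs back.
- start_top (a point): Centre of the top face of the button, 26 mm across, pressed straight down. It lies on the base at x -85, y -60 mm in the meter's frame.
- tin: Bystander: small round tin, 80 mm across and 95 mm high, standing. To be left alone.
- tape: Bystander: roll of tape lying flat, 96 mm across and 25 mm high. To be left alone.
- sander: Bystander: black rubber sanding block, 90 x 60 x 35 mm. To be left alone.
Mind the look-alikes: they are no part of the job. What is meant by the cell is not red, and is the smaller of those in its own colour.

How it is judged:
By the outcome, as a careful person would: the job done as asked, in the order asked, and still so for the second after the job is handed in, with the robot touching nothing.
It also fails if it takes over 61 s, if anything falls off the work surface, if the arm or the gripper's body presses on something with over 40 N, if the wrist force passes 120 N, or if a joint passes its speed limit or range.

### The arm

A 7-joint arm with a two-finger parallel gripper is mounted at the origin on the work surface. World frame = base frame: x ahead of the robot, y to its left, z up, the work surface at z = 0. Lengths are in m, angles in rad, forces in N, time in s.
With the tool pointing down it reaches from about 0.35 to 0.9 m from the base axis. Payload 19.9 kg.
Tool frame: the origin (TCP) lies on the centre line of the jaws, within the pads' length; the fingertips stand 19 mm ahead of it and the grasp point (between the pads) is the TCP; z points along the fingers, y is the line along which they close (so a half turn about z gives the same grasp; the last joint's range is limited). The gripper opens to 85 mm and grips with 20 to 120 N. Pads are 22 mm wide; open, the fingers measure 114 mm over their backs; the gripper's body (76 mm by 85 mm) begins 54 mm behind the grasp point. The pads swing forward as they close: fully open they stand 13 mm farther back than shut.
Start: joints at [1.28, 0.417, -0.01, 1.614, 0.005, 1.111, -0.053], TCP at [0.155, -0.606, 0.227] pointing down, gripper open.
Joint ranges: [-2.81, 2.81], [-0.39, 2.02], [-1.27, 1.25], [0.06, 2.57], [-1.19, 4.33], [0.19, 2], [-2.82, 2.82]. Speed limits (rad/s): [1.89, 1.89, 2.39, 2.39, 3.01, 3.01, 3.01].

### API

Orientations are given as a unit quaternion [x, y, z, w].
In Python, from cell import arm gives the robot as it stands.
- The arm moves only by the shell command python3 -m jog 'ROWS'. ROWS is JSON, a list of rows, each a list of 7 numbers: the shift along the world's x, y, z normalised to -1 to 1, where 1 is 1 m, then the turn, a rotation vector about the world's x, y, z normalised to -1 to 1, where 1 is pi/4 rad, then the opening, from 0 (shut) to 1 (fully open). In form: [[x, y, z, rx, ry, rz, grip], ...]. A call has 1 to 10 rows; each row is the pose to reach, as a shift and turn from the pose commanded when the call began; what a row does not reach only later rows make up. A row lasts 1/10 s, in which the tool goes at most 50 mm and 8.59 degrees, less where a joint would pass 70% of its speed; a pose out of reach is approached as far as the arm can. A call with a number of a shift or a turn outside -1 to 1 is refused whole. A call with a gripper value outside its range is refused whole. The fingers move at their own pace and stop on an object; the grip force is fixed at half the most. Time passes only in rows, so rows that repeat a pose let the fingers close. It gives the time, the measured TCP pose, the force, the opening and the grip force at its end, in the units of the state.
- arm.state(): the state, without advancing time (a new reading comes with each control period).
- arm.get_image(name): name is "side" or "top" or "wrist"; returns a dict with "image" (400x640x3 uint8, red, green, blue), "intrinsics" (3x3 intrinsics, pixels), "R" (3x3) and "t" (3): a world point X has camera coordinates R X + t. Camera axes: x right, y down, z forward; pixel columns grow to the right and rows downward; lengths in m; the calibration is good to about 2 mm. A picture is of the moment at which its call begins. There is no depth.
- arm.finish_job(): hands the job in; it is judged then, once.
Trained networks look in a picture, given as the dict that the camera call returned (one of the last four; its "shot" number tells which), for a name from the list of things; names that differ only in an ending like _2 or _b are one class to them, and where a whole thing is asked for, a point or a joint stands for the part that bears it (a point fixed in the world has none). Each returns a list of dicts, best first, with "conf" (0 to 1); they miss things now and then, are a little off and sometimes report something else, mostly with a low value. They report only what shows in the picture. A call takes as long as a camera call. They do not tell look-alikes from the thing itself.
- arm.silhouettes(picture, thing): "region" (400x640 bool, what is visible of it) and "box" ([left, top, right, bottom] in pixels, round what is visible of it).
The state is a dict: "time_s": time; "qpos": joint angles; "dq": joint speeds; "tau": joint torques, N m; "tool_pos": TCP position; "orientation": TCP orientation; "ft_force": force on the tool from outside, world axes, zero at the start; "wrist_torque": the same for the moment, N m; "gripper_width": finger opening in m; "grasp_force": force on a finger pad.
Only numpy, scipy, OpenCV 4.12 (cv2) and the standard library are available. Lean on these libraries where they do the work, as an engineer would, in place of code of your own. Each camera call takes 0.05 s, during which the arm holds its last target. There are 200 camera calls.

## Working session

There is one attempt and no reset: what is moved stays moved. The work goes in short steps, Python scripts to look and compute and a shell command to move; the robot and the scene stay as the last step left them, time stands still between calls to the robot, and variables do not carry over. Pictures are saved under pics/ and viewed, at most 10 in all, crops included, and the job is handed in when it is done.

```bash
mkdir -p pics; ls
cat > h.py <<'E'
import numpy as np, cv2
from cell import arm
def shot(n,f=None):
    p=arm.get_image(n)
    if f: cv2.imwrite('pics/'+f,cv2.cvtColor(np.ascontiguousarray(p['image']),cv2.COLOR_RGB2BGR))
    return p
def ray(p,uv,z):
    "world point at height z under pixel"
    K,R,t=map(np.array,(p['intrinsics'],p['R'],p['t']))
    d=R.T@np.linalg.inv(K)@np.array([uv[0],uv[1],1.]); c=-R.T@t
    return c+d*(z-c[2])/d[2]
def proj(p,X):
    K,R,t=map(np.array,(p['intrinsics'],p['R'],p['t']))
    v=K@(R@np.array(X,float)+t); return v[:2]/v[2]
E
python3 - <<'E'
from h import *
print(arm.state())
for n in('top','side'):
    p=shot(n,n+'0.png')
    print(n,np.array(p['intrinsics'])[0],-np.array(p['R']).T@np.array(p['t']))
    for th in('cell','meter','start','tin','tape','sander'):
        for d in arm.silhouettes(p,th): print(th,round(d['conf'],2),d['box'])
a=cv2.imread('pics/top0.png')
E
```

```text
pics
{'time_s': 0.0, 'qpos': array([ 1.27948778,  0.41796704, -0.01032159,  1.61420627,  0.00473446,
        1.11065142, -0.05299448]), 'dq': array([-1.22973679e-03, -9.97461886e-04,  6.15556283e-04, -5.64732663e-04,
        1.98798044e-03,  4.10331957e-04,  1.85115642e-05]), 'tau': array([-5.22081300e-04, -8.64455152e+01,  6.78463709e-01, -4.34901488e+01,
        1.90581131e-02,  7.39376235e-03, -9.93194391e-06]), 'tool_pos': array([ 0.15441452, -0.60525862,  0.22655102]), 'orientation': array([ 9.92206537e-01,  1.24602662e-01, -1.31485026e-04, -5.90021793e-04]), 'ft_force': array([-0.531368  ,  0.03296827,  0.35538839]), 'wrist_torque': array([-0.04389007, -0.01114395, -0.02205297]), 'grasp_force': 0.0, 'gripper_width': 0.08549049551333306}
top [422.00984816   0.         315.67947706] [ 0.45745577 -0.08971009  1.01932857]
cell 0.91 [379.7, 200.5, 414.2, 226.3]
cell 0.62 [344.6, 188.2, 364.1, 206.7]
cell 0.52 [308.4, 195.5, 330.7, 214.7]
meter 0.66 [171.4, 172.5, 286.6, 255.1]
start 0.52 [250.6, 232.0, 255.8, 246.7]
tin 0.65 [322.5, 124.6, 355.3, 163.5]
sander 0.81 [392.4, 124.7, 421.9, 171.5]
side [407.05858156   0.         319.98321582] [0.04730194 0.40684563 0.6011547 ]
cell 0.88 [364.7, 144.3, 395.2, 204.0]
cell 0.64 [309.1, 184.0, 328.5, 225.3]
cell 0.61 [329.2, 166.2, 350.0, 213.6]
meter 0.81 [165.2, 194.1, 323.2, 332.6]
tin 0.65 [272.6, 151.2, 312.9, 195.7]
tape 0.61 [274.4, 148.1, 310.6, 197.7]
tape 0.58 [428.2, 169.5, 469.7, 198.8]
tape 0.49 [321.3, 142.6, 357.8, 172.3]
tape 0.19 [326.2, 167.5, 352.6, 211.3]
sander 0.74 [322.9, 142.9, 357.6, 171.2]
```

Run:
```python
import cv2
a=cv2.imread('pics/top0.png');b=cv2.imread('pics/side0.png')
c=cv2.resize(a[100:300,160:440],(800,571),interpolation=cv2.INTER_CUBIC)
cv2.imwrite('pics/topc.png',c)
cv2.imwrite('pics/sidec.png',cv2.resize(b[130:340,150:430],(800,600),interpolation=cv2.INTER_CUBIC))
```

```text
(no output)
```

View pics/topc.png

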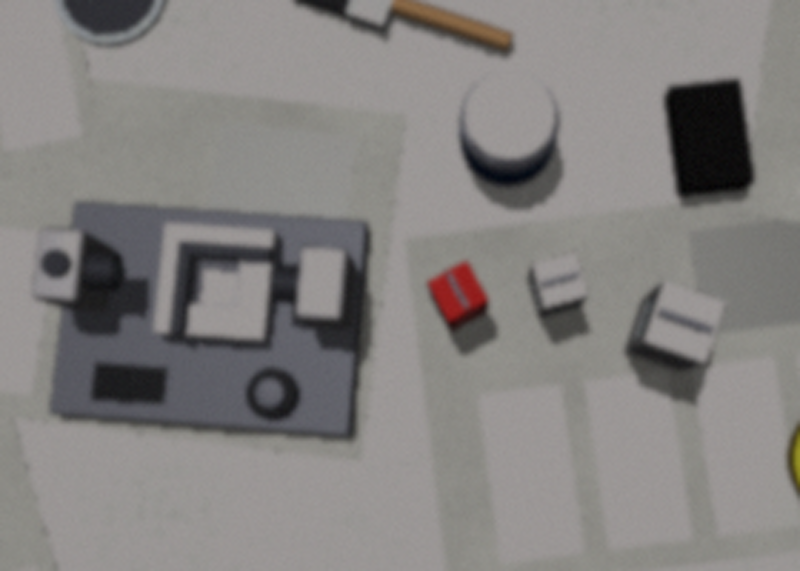

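View pics/sidec.png

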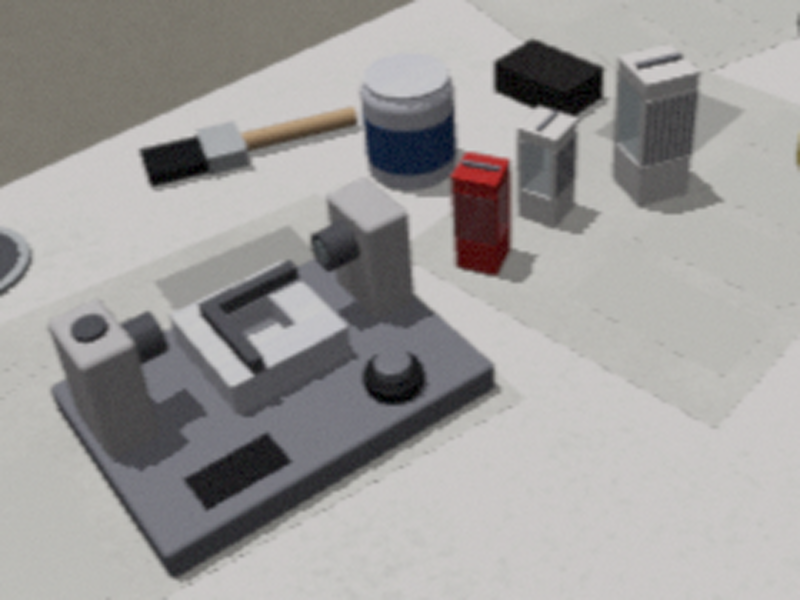

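Candidates (top view): red block (321,203), small white block (355,199), large white block (400,214). The cell is the small white one: it isn't red and is the smaller of the two whites. The meter's button is at lower right, so +x is up and +y left in the picture. That agrees with the fences, which are on the upper and left sides.

Run:
```python
from h import *
f=lambda u,v:(160+u*.35,100+v*.35)
p=shot('top')
print('dirs',ray(p,(320,200),0),ray(p,(330,200),0),ray(p,(320,190),0))
S={'base':(.025,[(77,202),(370,219),(351,437),(53,412)]),
 'cap':(.09,[(532,264),(576,255),(586,303),(543,310)]),'ridge':(.09,[(541,287),(578,275)]),
 'btn':(.04,[(273,390)]),'nest':(.052,[(163,222),(275,230),(268,342),(153,335)])}
for k,(z,q) in S.items():
    P=np.array([ray(p,f(*x),z) for x in q]);print(k,P[:,:2].round(4).tolist(),'mean',P.mean(0).round(4))
    d=np.roll(P,-1,0)-P;print('  len',np.hypot(d[:,0],d[:,1]).round(3),'ang',np.degrees(np.arctan2(d[:,1],d[:,0])).round(1))
s=shot('side')
for d in arm.silhouettes(s,'cell'):
    print(d['box'])
# small cell: side-view outline vs. projected
a=np.array(p['image'])[185:215,338:375]
cv2.imwrite('pics/cellcrop.png',cv2.cvtColor(np.hstack([cv2.resize(a,(400,324),interpolation=cv2.INTER_CUBIC),cv2.resize(np.array(s['image'])[160:222,320:365],(235,324),interpolation=cv2.INTER_CUBIC)]),cv2.COLOR_RGB2BGR))
```

```text
dirs [ 0.5845055  -0.07940962  0.        ] [ 5.83801492e-01 -1.03723319e-01  2.22044605e-16] [ 0.60909925 -0.08008515  0.        ]
base [[0.662, 0.2397], [0.6399, -0.0081], [0.4593, 0.0105], [0.4861, 0.2566]] mean [0.5618 0.1247 0.025 ]
  len [0.249 0.182 0.247 0.177] ang [-95.1 174.1  83.8  -5.5]
cap [[0.5886, -0.139], [0.5947, -0.1734], [0.5569, -0.1795], [0.5525, -0.1461]] mean [ 0.5732 -0.1595  0.09  ]
  len [0.035 0.038 0.034 0.037] ang [ -80.  -170.7   97.7   11.2]
ridge [[0.5704, -0.1453], [0.5789, -0.1743]] mean [ 0.5747 -0.1598  0.09  ]
  len [0.03 0.03] ang [-73.6 106.4]
btn [[0.4986, 0.0719]] mean [0.4986 0.0719 0.04  ]
  len [0.] ang [0.]
nest [[0.6376, 0.1595], [0.6282, 0.0675], [0.5367, 0.0737], [0.545, 0.167]] mean [0.5869 0.1169 0.052 ]
  len [0.092 0.092 0.094 0.093] ang [-95.8 176.1  84.9  -4.6]
[330.6, 167.2, 349.2, 213.2]
[308.1, 184.8, 329.5, 227.8]
[362.3, 144.7, 393.7, 203.1]
[167.6, 193.8, 323.9, 330.0]
```

View pics/cellcrop.png

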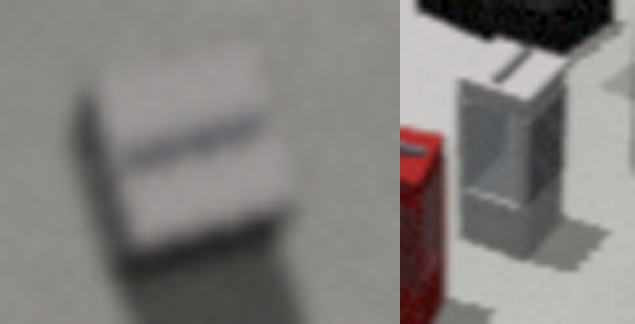

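The enlarged crop confirms it: a small white block with clear panes on its ±x faces and a grey ridge running at about -78° yaw. I'll go above it now.

```bash
python3 -m jog '[[0.21,0.22,0.03,0,0,0.975,1],[0.21,0.22,0.03,0,0,0.975,1],[0.21,0.22,0.03,0,0,0.975,1],[0.21,0.22,0.03,0,0,0.975,1],[0.21,0.22,0.03,0,0,0.975,1],[0.21,0.22,0.03,0,0,0.975,1],[0.21,0.22,0.03,0,0,0.975,1],[0.21,0.22,0.03,0,0,0.975,1]]'; python3 -m jog '[[0.209,0.225,0.0,0,0,0.975,1],[0.209,0.225,0.0,0,0,0.975,1],[0.209,0.225,0.0,0,0,0.975,1],[0.209,0.225,0.0,0,0,0.975,1],[0.209,0.225,0,0,0,0.975,1],[0.209,0.225,0.0,0,0,0.975,1],[0.209,0.225,0.0,0,0,0.975,1],[0.209,0.225,0.0,0,0,0.975,1],[0.209,0.225,0.0,0,0,0.975,1]]'
python3 - <<'E'
from h import *
p=shot('wrist','w1.png')
for d in arm.silhouettes(p,'cell'): print(d['conf'],d['box'])
print(-np.array(p['R']).T@np.array(p['t']),np.array(p['R'])[2])
for x in((.573,-.16,.09),(.573,-.16,0)):print(proj(p,x))
E
```

```text
time_s: 1.65
tool_pos: [0.3655, -0.3847, 0.2575]
orientation: [0.873, 0.487, 0.0, 0.0]
ft_force: [-0.8, -0.9, -0.2]
gripper_width: 0.0854
grasp_force: 0.0
time_s: 2.55
tool_pos: [0.5726, -0.1627, 0.2567]
orientation: [0.63, 0.777, -0.001, -0.0]
ft_force: [0.3, -0.3, 0.4]
gripper_width: 0.0855
grasp_force: 0.0
0.89 [240.1, 196.2, 304.0, 287.0]
0.88 [311.2, 76.4, 355.4, 123.8]
0.77 [306.9, 145.9, 342.0, 195.0]
[ 0.55529825 -0.08322801  0.40431449] [ 0.06543916 -0.31039036 -0.94835412]
[317.60133061 176.46402012]
[317.31317145 160.24091667]
```

View pics/w1.png

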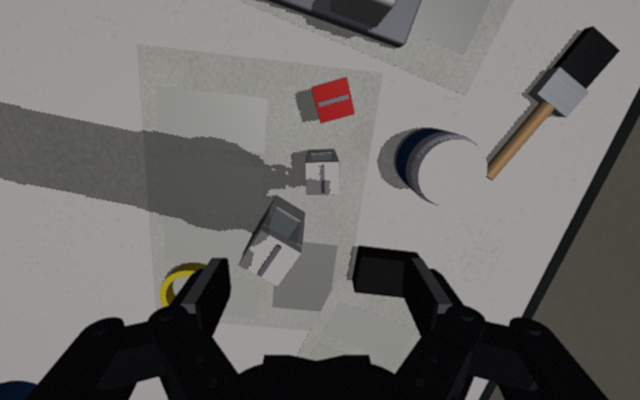

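The wrist view shows the small white cell with its cap near (323,179). The large white block is at (272,250) and the red one at (333,100). I'll measure the cap precisely.

Run:
```python
from h import *
p=shot('wrist'); im=np.array(p['image']).astype(int)
o=(298,138); c=np.ascontiguousarray(im[138:203,298:350]).astype(np.uint8)
cv2.imwrite('pics/w1c.png',cv2.cvtColor(cv2.resize(c,None,fx=9,fy=9,interpolation=cv2.INTER_CUBIC),cv2.COLOR_RGB2BGR))
g=cv2.GaussianBlur(c.mean(2).astype(np.float32),(3,3),0)
for th in(165,175,185,195):
    n,l,st,ce=cv2.connectedComponentsWithStats((g>th).astype(np.uint8)); k=l[41,25-3]
    print(th,n,[ (s[4],s[:4]) for s in st[1:4]])
```

```text
165 1 []
175 1 []
185 1 []
195 1 []
```

View pics/w1c.png

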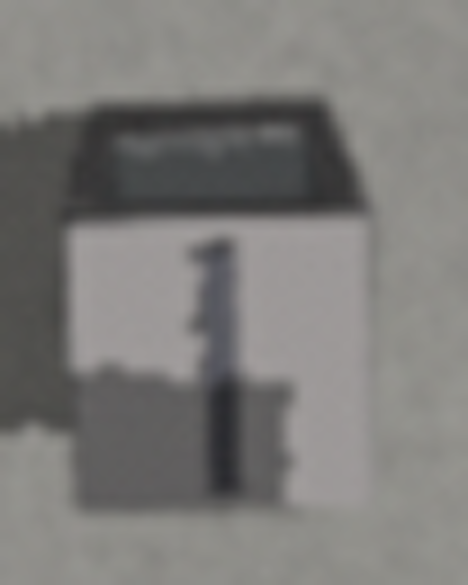

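Run:
```python
from h import *
p=shot('wrist')
q=[(70,216),(371,212),(371,505),(79,509),(216,242),(224,492)]
P=np.array([ray(p,(298+(u+.5)/9-.5,138+(v+.5)/9-.5),.09) for u,v in q])
print(P[:4].mean(0)); d=np.roll(P[:4],-1,0)-P[:4]
print(np.hypot(d[:,0],d[:,1]),np.degrees(np.arctan2(d[:,1],d[:,0])))
r=P[5]-P[4];print('ridge',P[4:].mean(0),np.degrees(np.arctan2(r[1],r[0])))
s=arm.state();print(s['tool_pos'],s['qpos'])
from scipy.spatial.transform import Rotation as R
print(np.degrees(np.arctan2(*R.from_quat(s['orientation']).as_matrix()[[1,0],1])))
```

```text
[ 0.57850195 -0.16030981  0.09      ]
[0.03526191 0.03595389 0.03543429 0.0359821 ] [  12.67543734  -76.72791485 -167.27671638  102.99712886]
ridge [ 0.57833829 -0.16107242  0.09      ] -75.95932835623984
[ 0.57284281 -0.16211534  0.25725624] [ 0.6385328   0.38442918 -0.53748715  1.64216365  0.21056834  1.1730776
  0.2594159 ]
11.932725452386114
```

```bash
python3 -m jog '[[0.004,0.002,-0.04,0,0,0.022,1],[0.004,0.002,-0.08,0,0,0.022,1],[0.004,0.002,-0.12,0,0,0.022,1],[0.004,0.002,-0.155,0,0,0.022,1],[0.004,0.002,-0.18,0,0,0.022,1],[0.004,0.002,-0.197,0,0,0.022,1],[0.004,0.002,-0.197,0,0,0.022,1]]' && python3 -m jog '[[0,0,0,0,0,0,0.35],[0,0,0,0,0,0,0.35],[0,0,0,0,0,0,0.35],[0,0,0,0,0,0,0.35],[0,0,0,0,0,0,0.35],[0,0,0,0,0,0,0.35],[0,0,0,0,0,0,0.35],[0,0,0,0,0,0,0.35]]'
```

```text
time_s: 3.45
tool_pos: [0.5764, -0.1589, 0.0585]
orientation: [0.622, 0.783, -0.001, -0.001]
ft_force: [0.3, -0.1, 0.9]
gripper_width: 0.0858
grasp_force: 0.0
time_s: 4.25
tool_pos: [0.5782, -0.1588, 0.0614]
orientation: [0.622, 0.783, 0.0, 0.001]
ft_force: [-2.1, 0.3, 10.6]
gripper_width: 0.0351
grasp_force: 60.5
```

```bash
python3 -m jog '[[0,0,0.03,0,0,0,0.3],[0,0,0.06,0,0,0,0.3],[0,0,0.1,0,0,0,0.3],[0,0,0.14,0,0,0,0.3],[0,0.04,0.14,0,0,-0.1,0.3],[0,0.08,0.14,0,0,-0.2,0.3],[0.002,0.12,0.14,0,0,-0.3,0.3],[0.004,0.16,0.14,0,0,-0.404,0.3],[0.005,0.17,0.14,0,0,-0.404,0.3],[0.005,0.17,0.14,0,0,-0.404,0.3]]'
python3 - <<'E'
from h import *
p=shot('wrist','w2.png'); s=shot('side','s2.png'); t=shot('top','t2.png')
print(arm.state()['tool_pos'],arm.state()['gripper_width'],arm.state()['ft_force'])
w=cv2.imread('pics/w2.png');ss=cv2.imread('pics/s2.png')[100:350,140:400];
ss=cv2.resize(ss,(416,400))
cv2.imwrite('pics/w2b.png',np.hstack([w[:,120:500],ss]))
E
```

```text
time_s: 5.25
tool_pos: [0.5825, 0.0135, 0.2006]
orientation: [0.737, 0.676, 0.0, 0.0]
ft_force: [-0.4, -1.0, -1.9]
gripper_width: 0.035
grasp_force: 60.5
[0.58251911 0.00993522 0.20017188] 0.035355433915283375 [ 0.59592742 -0.8491515  -1.72520311]
```

View pics/w2b.png

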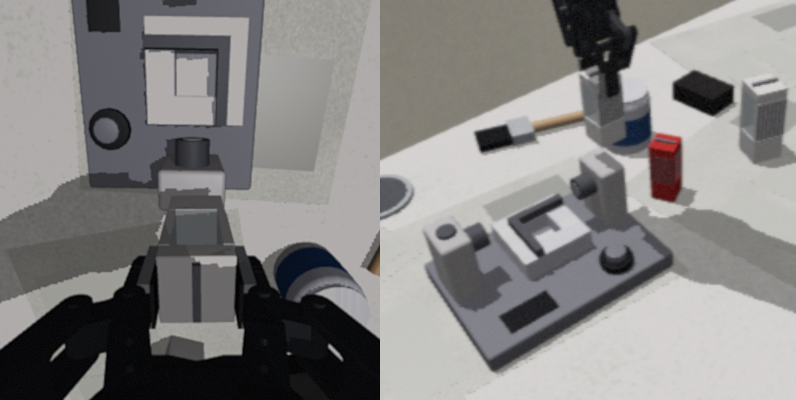

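Cell held by its ribbed sides, with a clear pane facing the camera. The nest shows at about (265-370, 15-125) in the wrist picture. I'll enlarge the nest.

Run:
```python
import cv2
w=cv2.imread('pics/w2.png')
cv2.imwrite('pics/w2n.png',cv2.resize(w[5:135,255:375],None,fx=4.6,fy=4.6,interpolation=cv2.INTER_CUBIC))
```

```text
(no output)
```

View pics/w2n.png

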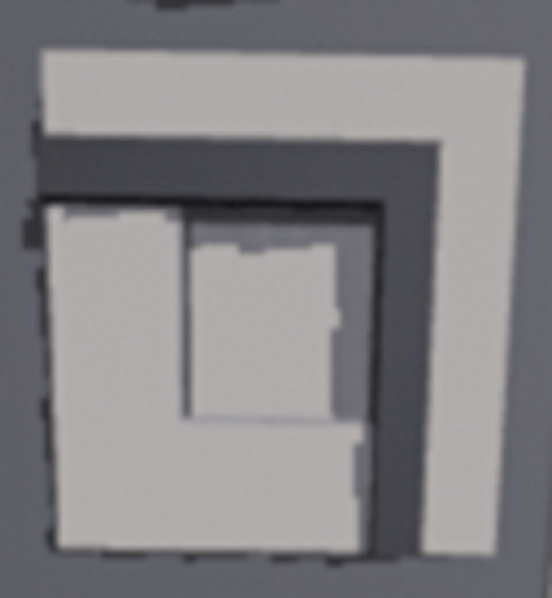

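Run:
```python
from h import *
from scipy.spatial.transform import Rotation as R
p=shot('wrist','w3.png'); s=arm.state()
a=cv2.imread('pics/w2.png').astype(int);b=cv2.imread('pics/w3.png').astype(int)
print('diff',abs(a-b)[:140].mean(), cv2.phaseCorrelate(a[:140].mean(2),b[:140].mean(2)))
f=lambda u,v:(255+(u+.5)/4.6-.5,5+(v+.5)/4.6-.5)
def pr(k,q,z):
    P=np.array([ray(p,x,z) for x in q]); d=np.roll(P,-1,0)-P
    print(k,P[:,:2].round(4).tolist(),'mean',P.mean(0).round(4)); print('   ',np.hypot(d[:,0],d[:,1]).round(4),np.degrees(np.arctan2(d[:,1],d[:,0])).round(1)); return P
N=pr('nest',[f(*x) for x in[(42,48),(525,60),(497,555),(57,550)]],.052)
C=pr('fence corner,ends',[f(*x) for x in[(384,204),(45,200),(372,555)]],.064)
W=pr('well -x edge, corner, -y edge',[f(*x) for x in[(183,215),(184,418),(365,422)]],.052)
pr('cap',[(280,247),(358,247),(355,320),(281,320)],s['tool_pos'][2]-.0605+.09)
th=np.radians(-5.3);ex=np.array([np.cos(th),np.sin(th)]);ey=np.array([-ex[1],ex[0]])
print('well from fences',C[0,:2]-.019*(ex+ey),'from well corner',W[1,:2]+.019*(ex+ey),'(bevel 20:)',W[1,:2]+.020*(ex+ey))
M=R.from_quat(s['orientation']).as_matrix()
print(s['tool_pos'],np.degrees(np.arctan2(M[1,1],M[0,1])),M[:,2])
```

```text
diff 4.894311755952381 ((-0.6653409913150767, -0.2519151164582638), 0.3739406479619122)
nest [[0.5509, 0.1628], [0.6405, 0.1527], [0.6315, 0.0631], [0.5408, 0.0723]] mean [0.5909 0.1127 0.052 ]
    [0.0902 0.0901 0.0912 0.091 ] [ -6.4 -95.7 174.2  83.6]
fence corner,ends [[0.6116, 0.1292], [0.5494, 0.1355], [0.605, 0.0665]] mean [0.5887 0.1104 0.064 ]
    [0.0625 0.0886 0.0631] [174.2 -51.2  84. ]
well -x edge, corner, -y edge [[0.5739, 0.1324], [0.5699, 0.0956], [0.6061, 0.0916]] mean [0.5833 0.1066 0.052 ]
    [0.037  0.0364 0.052 ] [-96.2  -6.4 128.3]
cap [[0.5681, 0.0314], [0.6019, 0.0283], [0.5987, -0.0102], [0.5636, -0.007]] mean [0.5831 0.0107 0.2296]
    [0.0339 0.0386 0.0352 0.0386] [ -5.2 -94.8 174.8  83.4]
well from fences [0.5909547  0.11205969] from well corner [0.59054254 0.11280204] (bevel 20:) [0.59163064 0.11370539]
[0.58249824 0.00978374 0.2001441 ] -5.217542615838701 [-2.07732022e-04 -5.54658325e-04 -9.99999825e-01]
```

```bash
python3 -m jog '[[0.004,0.04,0,0,0,-0.015,0.3],[0.004,0.075,-0.01,0,0,-0.015,0.3],[0.0045,0.098,-0.02,0,0,-0.015,0.3],[0.0045,0.098,-0.04,0,0,-0.015,0.3],[0.0045,0.098,-0.06,0,0,-0.015,0.3],[0.0045,0.098,-0.07,0,0,-0.015,0.3],[0.0045,0.098,-0.07,0,0,-0.015,0.3],[0.0045,0.098,-0.07,0,0,-0.015,0.3]]'
python3 - <<'E'
from h import *
from scipy.spatial.transform import Rotation as R
s=arm.state();M=R.from_quat(s['orientation']).as_matrix()
print(s['tool_pos'],np.degrees(np.arctan2(M[1,1],M[0,1])),s['ft_force'])
p=shot('wrist','w4.png');shot('side','s4.png')
w=cv2.imread('pics/w4.png')[100:400,180:460];ss=cv2.imread('pics/s4.png')[160:310,170:310]
cv2.imwrite('pics/w4b.png',np.hstack([cv2.resize(w,(390,418)),cv2.resize(ss,(390,418),interpolation=cv2.INTER_CUBIC)]))
E
```

```text
time_s: 6.25
tool_pos: [0.5874, 0.1089, 0.1308]
orientation: [0.742, 0.67, 0.0, 0.0]
ft_force: [-0.6, -0.4, -0.5]
gripper_width: 0.0351
grasp_force: 60.5
[0.58741469 0.10890961 0.13080315] -5.850662817112355 [-0.6061954  -0.4223838  -0.49596783]
```

View pics/w4b.png

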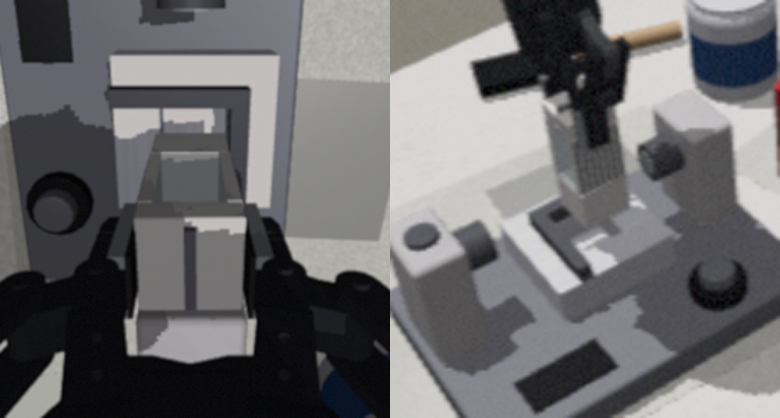

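The cell hangs just short of the fences over the well and square to them, foot at about 70 mm. Next I lower it to 57 mm and feel for the fences.

```bash
python3 -m jog '[[0,0,-0.004,0,0,0,0.3],[0,0,-0.008,0,0,0,0.3],[0,0,-0.012,0,0,0,0.3],[0,0,-0.013,0,0,0,0.3],[0,0,-0.013,0,0,0,0.3]]' && python3 -m jog '[[0.001,0,0,0,0,0,0.3],[0.002,0,0,0,0,0,0.3],[0.002,0,0,0,0,0,0.3],[0.002,0,0,0,0,0,0.3]]'&& python3 -m jog '[[0.001,0,0,0,0,0,0.3],[0.001,0,0,0,0,0,0.3]]'
```

```text
time_s: 6.85
tool_pos: [0.5869, 0.1094, 0.1169]
orientation: [0.742, 0.67, -0.0, -0.0]
ft_force: [-0.0, -0.2, -1.5]
gripper_width: 0.035
grasp_force: 60.5
time_s: 7.25
tool_pos: [0.5891, 0.1094, 0.1172]
orientation: [0.742, 0.67, 0.0, 0.0]
ft_force: [-0.2, -0.1, -1.8]
gripper_width: 0.0351
grasp_force: 60.5
time_s: 7.45
tool_pos: [0.5901, 0.1094, 0.1172]
orientation: [0.742, 0.67, -0.0, 0.0]
ft_force: [0.0, -0.5, -2.0]
gripper_width: 0.0349
grasp_force: 60.5
```

```bash
python3 -m jog '[[0.0007,0,0,0,0,0,0.3],[0.0007,0,0,0,0,0,0.3],[0.0007,0,0,0,0,0,0.3]]' ; python3 -m jog '[[0.0007,0,0,0,0,0,0.3],[0.0007,0,0,0,0,0,0.3],[0.0007,0,0,0,0,0,0.3]]'
```

```text
time_s: 7.75
tool_pos: [0.5907, 0.1094, 0.1171]
orientation: [0.742, 0.67, -0.0, -0.0]
ft_force: [0.5, 0.2, -2.4]
gripper_width: 0.0352
grasp_force: 60.5
time_s: 8.05
tool_pos: [0.5911, 0.1095, 0.1171]
orientation: [0.742, 0.67, -0.0, -0.0]
ft_force: [-2.9, -0.2, -0.6]
gripper_width: 0.0349
grasp_force: 60.7
```

```bash
python3 -m jog '[[0,0.001,0,0,0,0,0.3],[0,0.001,0,0,0,0,0.3],[0,0.001,0,0,0,0,0.3]]'
```

```text
time_s: 8.35
tool_pos: [0.5912, 0.1103, 0.117]
orientation: [0.742, 0.67, -0.0, -0.0]
ft_force: [-3.5, -1.4, -0.2]
gripper_width: 0.035
grasp_force: 60.5
```

```bash
python3 -m jog '[[-0.0015,0.0,0,0,0,0,0.3],[-0.0015,0.001,0,0,0,0,0.3],[-0.0015,0.001,0,0,0,0,0.3]]'; python3 -m jog '[[0,0.0008,0,0,0,0,0.3],[0,0.0008,0,0,0,0,0.3],[0,0.0008,0,0,0,0,0.3]]'
```

```text
time_s: 8.65
tool_pos: [0.5902, 0.1117, 0.1174]
orientation: [0.742, 0.67, 0.0, 0.0]
ft_force: [-0.2, -0.5, -2.1]
gripper_width: 0.035
grasp_force: 60.5
time_s: 8.95
tool_pos: [0.59, 0.1123, 0.1172]
orientation: [0.742, 0.67, 0.0, 0.0]
ft_force: [-0.8, 0.1, -0.9]
gripper_width: 0.0355
grasp_force: 60.5
```

```bash
python3 -m jog '[[0,0.0008,0,0,0,0,0.3],[0,0.0008,0,0,0,0,0.3],[0,0.0008,0,0,0,0,0.3]]'
```

```text
time_s: 9.25
tool_pos: [0.5899, 0.113, 0.1172]
orientation: [0.742, 0.67, -0.0, 0.0]
ft_force: [0.7, -0.3, -1.9]
gripper_width: 0.035
grasp_force: 60.5
```

```bash
python3 -m jog '[[0,0.0007,0,0,0,0,0.3],[0,0.0007,0,0,0,0,0.3],[0,0.0007,0,0,0,0,0.3]]'
```

```text
time_s: 9.55
tool_pos: [0.5899, 0.1137, 0.1172]
orientation: [0.742, 0.67, -0.0, -0.0]
ft_force: [0.6, 0.5, -2.0]
gripper_width: 0.0346
grasp_force: 60.5
```

```bash
python3 -m jog '[[0,0.0007,0,0,0,0,0.3],[0,0.0007,0,0,0,0,0.3],[0,0.0007,0,0,0,0,0.3]]'
```

```text
time_s: 9.85
tool_pos: [0.5899, 0.1144, 0.1172]
orientation: [0.742, 0.67, -0.0, -0.0]
ft_force: [0.9, 0.3, -2.1]
gripper_width: 0.0346
grasp_force: 60.5
```

```bash
python3 -m jog '[[0,0.0005,0,0,0,0,0.3],[0,0.0005,0,0,0,0,0.3],[0,0.0005,0,0,0,0,0.3]]'
```

```text
time_s: 10.15
tool_pos: [0.5899, 0.1149, 0.1171]
orientation: [0.742, 0.67, -0.0, -0.0]
ft_force: [-0.0, -0.2, -1.7]
gripper_width: 0.0348
grasp_force: 60.5
```

```bash
python3 -m jog '[[0,0.0006,0,0,0,0,0.3],[0,0.0006,0,0,0,0,0.3],[0,0.0006,0,0,0,0,0.3]]'
```

```text
time_s: 10.45
tool_pos: [0.5899, 0.1156, 0.1172]
orientation: [0.742, 0.67, -0.0, -0.0]
ft_force: [0.7, 0.1, -1.2]
gripper_width: 0.0348
grasp_force: 60.5
```

Run:
```python
from h import *
p=shot('wrist','w5.png')
cv2.imwrite('pics/w5c.png',cv2.resize(cv2.imread('pics/w5.png')[120:340,220:440],None,fx=2.7,fy=2.7,interpolation=cv2.INTER_CUBIC))
```

```text
(no output)
```

View pics/w5c.png

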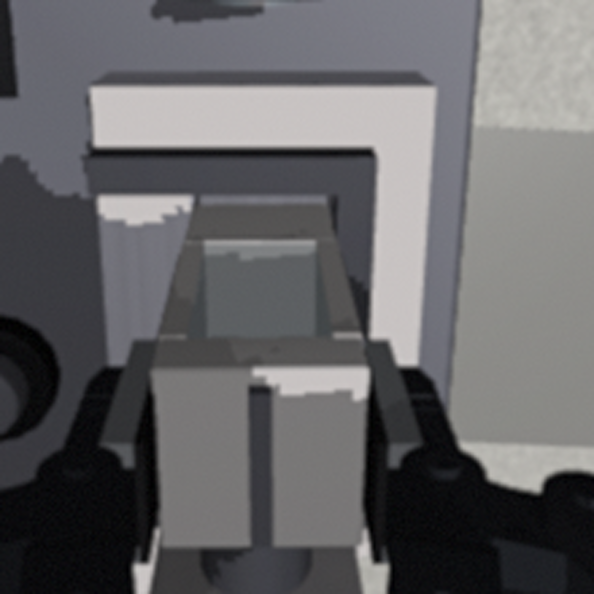

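The picture shows the cell's foot within 1-2 mm of the +y fence's inner edge and square to it. I'll keep feeling in +y.

```bash
python3 -m jog '[[0,0.0006,0,0,0,0,0.3],[0,0.0006,0,0,0,0,0.3],[0,0.0006,0,0,0,0,0.3]]'
```

```text
time_s: 10.8
tool_pos: [0.5899, 0.1161, 0.1171]
orientation: [0.742, 0.67, -0.0, -0.0]
ft_force: [0.4, -0.3, -1.9]
gripper_width: 0.0351
grasp_force: 60.5
```

```bash
python3 -m jog '[[0,0.0006,0,0,0,0,0.3],[0,0.0006,0,0,0,0,0.3],[0,0.0006,0,0,0,0,0.3]]'
```

```text
time_s: 11.1
tool_pos: [0.5899, 0.1167, 0.1171]
orientation: [0.742, 0.67, -0.0, -0.0]
ft_force: [0.1, -0.3, -1.4]
gripper_width: 0.0347
grasp_force: 60.5
```

```bash
python3 -m jog '[[0,0.0006,0,0,0,0,0.3],[0,0.0006,0,0,0,0,0.3],[0,0.0006,0,0,0,0,0.3]]'
```

```text
time_s: 11.4
tool_pos: [0.5899, 0.1173, 0.1171]
orientation: [0.742, 0.67, -0.0, -0.0]
ft_force: [0.5, -0.3, -1.6]
gripper_width: 0.0346
grasp_force: 60.5
```

```bash
python3 -m jog '[[0,0.0006,0,0,0,0,0.3],[0,0.0006,0,0,0,0,0.3],[0,0.0006,0,0,0,0,0.3]]'
```

```text
time_s: 11.7
tool_pos: [0.5899, 0.1179, 0.1172]
orientation: [0.742, 0.67, -0.0, -0.0]
ft_force: [-0.8, -0.6, -1.9]
gripper_width: 0.0349
grasp_force: 60.5
```

Run:
```python
from h import *
p=shot('wrist','w6.png');im=np.array(p['image']).astype(int)
d=np.array([0,.0023,0])
for v in (194,197,200,203):
    q=(220+(265+.5)/2.7-.5,120+(v+.5)/2.7-.5)
    print(v,'z.064',(ray(p,q,.064)-d).round(4),'z.0567',(ray(p,q,.0567)-d).round(4))
print(im[180:206,300:338:6].mean(2).astype(int))
print('left part',im[180:206,262:286:6].mean(2).astype(int))
```

```text
194 z.064 [0.5926 0.1357 0.064 ] z.0567 [0.5925 0.1335 0.0567]
197 z.064 [0.5926 0.1349 0.064 ] z.0567 [0.5924 0.1327 0.0567]
200 z.064 [0.5925 0.1341 0.064 ] z.0567 [0.5923 0.1318 0.0567]
203 z.064 [0.5924 0.1333 0.064 ] z.0567 [0.5922 0.131  0.0567]
[[24 25 23 25 24 25 26]
 [46 47 46 48 48 47 46]
 [67 68 69 68 66 68 67]
 [74 74 73 74 75 77 75]
 [74 75 74 75 76 76 76]
 [74 74 75 74 74 75 76]
 [74 72 73 74 74 74 74]
 [74 74 73 74 73 76 75]
 [74 73 75 74 76 75 76]
 [73 74 74 73 73 75 76]
 [74 74 74 75 75 76 75]
 [73 73 74 74 74 75 76]
 [73 72 73 73 73 75 75]
 [74 72 73 73 73 75 75]
 [73 71 73 73 74 74 74]
 [76 75 75 77 77 77 77]
 [78 80 79 81 80 81 80]
 [80 82 82 81 83 83 84]
 [81 82 82 81 81 81 82]
 [81 81 81 83 82 83 83]
 [81 82 83 82 82 81 83]
 [82 82 83 82 82 84 83]
 [83 84 82 82 83 82 82]
 [82 82 83 83 83 83 83]
 [83 84 84 83 84 83 83]
 [83 84 83 82 84 83 82]]
left part [[ 24  26  26  26]
 [ 44  44  44  44]
 [ 64  64  64  66]
 [ 71  71  71  73]
 [ 70  71  72  73]
 [ 72  70  70  72]
 [ 70  72  70  72]
 [ 69  71  70  72]
 [ 69  70  71  72]
 [ 70  70  70  71]
 [ 70  70  70  72]
 [ 70  70  70  70]
 [ 68  69  69  71]
 [ 66  65  68  68]
 [ 76  77  77  78]
 [125 125 126 125]
 [177 176 177 177]
 [196 196 196 196]
 [198 197 196 200]
 [198 197 195 192]
 [193 190 195 155]
 [173 155 198 121]
 [139 125 192 115]
 [119 117 154 117]
 [116 116 121 119]
 [117 117 116 118]]
```

The camera sits on the +y side here, and the w2 picture was taken while the arm was still settling, about 3.7 mm off. With that corrected, the well centre is y≈0.1165, which agrees with the top view. I'll continue feeling.

```bash
python3 -m jog '[[0,0.0006,0,0,0,0,0.3],[0,0.0006,0,0,0,0,0.3],[0,0.0006,0,0,0,0,0.3]]'
```

```text
time_s: 12.05
tool_pos: [0.5899, 0.1185, 0.1172]
orientation: [0.742, 0.67, -0.0, -0.0]
ft_force: [-0.1, -0.3, -2.3]
gripper_width: 0.0348
grasp_force: 60.5
```

```bash
python3 -m jog '[[0,0.0005,0,0,0,0,0.3],[0,0.0005,0,0,0,0,0.3],[0,0.0005,0,0,0,0,0.3]]'
```

```text
time_s: 12.35
tool_pos: [0.5899, 0.119, 0.1172]
orientation: [0.742, 0.67, -0.0, -0.0]
ft_force: [0.2, 0.0, -1.6]
gripper_width: 0.035
grasp_force: 60.5
```

```bash
python3 -m jog '[[0,0.0005,0,0,0,0,0.3],[0,0.0005,0,0,0,0,0.3],[0,0.0005,0,0,0,0,0.3]]'
```

```text
time_s: 12.65
tool_pos: [0.5899, 0.1195, 0.1172]
orientation: [0.742, 0.67, -0.0, -0.0]
ft_force: [0.8, 0.6, -1.5]
gripper_width: 0.035
grasp_force: 60.5
```

```bash
python3 -m jog '[[0,0.0005,0,0,0,0,0.3],[0,0.0005,0,0,0,0,0.3],[0,0.0005,0,0,0,0,0.3]]'
```

```text
time_s: 12.95
tool_pos: [0.5899, 0.12, 0.1172]
orientation: [0.742, 0.67, -0.0, -0.0]
ft_force: [-1.1, -0.8, -1.6]
gripper_width: 0.0347
grasp_force: 60.5
```

Run:
```python
from h import *
p=shot('wrist','w7.png');im=np.array(p['image']).astype(int); s=arm.state(); y=s['tool_pos'][1]
d=np.array([0,y-.1156,0]); z=s['tool_pos'][2]-.0605+.09
a=[ray(p,(220+(260+.5)/2.7-.5,120+(v+.5)/2.7-.5),z)-d for v in(367,548)]
print('cap edges at TCP .1156:',[x.round(4) for x in a],'centre',(a[0]+a[1])[1]/2,'tcp',.1156)
print('col 300 rows 185-206',im[183:208,[296,300,310,330]].mean(2).astype(int).T.tolist())
g=im[:,300].mean(1).astype(int);print(g[245:262],g[316:330])
for r in(195,):print('fence edge',ray(p,(318,r),.064))
sd=shot('side','s7.png')
# predicted side projections: foot +y corner(s), fence
cv2.imwrite('pics/s7c.png',cv2.resize(cv2.imread('pics/s7.png')[195:265,195:285],None,fx=8.5,fy=8.5,interpolation=cv2.INTER_CUBIC))
```

```text
cap edges at TCP .1156: [array([0.5909, 0.1315, 0.1467]), array([0.5873, 0.0957, 0.1467])] centre 0.11358993972502446 tcp 0.1156
col 300 rows 185-206 [[27, 44, 65, 72, 73, 73, 72, 72, 72, 72, 71, 72, 72, 70, 72, 76, 80, 81, 81, 81, 83, 82, 82, 83, 80], [27, 45, 66, 72, 74, 73, 73, 73, 74, 72, 74, 71, 73, 72, 73, 77, 79, 81, 81, 83, 82, 83, 83, 81, 75], [25, 47, 67, 74, 74, 74, 73, 74, 72, 73, 73, 72, 73, 73, 73, 76, 81, 82, 83, 82, 83, 84, 83, 83, 80], [26, 47, 67, 75, 74, 75, 75, 75, 75, 75, 75, 75, 73, 75, 75, 78, 81, 83, 82, 82, 84, 83, 84, 82, 77]]
[ 73  69  69  70  70  70  70  71  72  71  77  94 110 119 119 120 118] [118 117 118 118 118 116  90  53  32  31  33  38  39  36]
fence edge [0.59251318 0.13750852 0.064     ]
```

View pics/s7c.png

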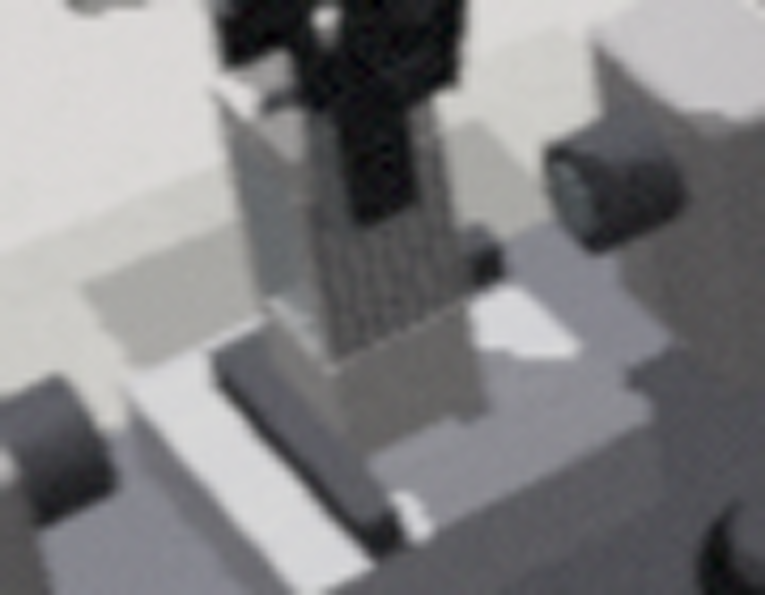

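The side view shows the cell's foot right beside the +y fence. The cap sits 2 mm to -y of the TCP, so I expect contact at about TCP y=0.120-0.121.

```bash
python3 -m jog '[[0,0.0005,0,0,0,0,0.3],[0,0.0005,0,0,0,0,0.3],[0,0.0005,0,0,0,0,0.3]]'
```

```text
time_s: 13.35
tool_pos: [0.5899, 0.1203, 0.1172]
orientation: [0.742, 0.67, -0.0, 0.0]
ft_force: [0.2, -3.2, -0.3]
gripper_width: 0.0347
grasp_force: 60.6
```

```bash
python3 -m jog '[[0,0.0005,0,0,0,0,0.3],[0,0.0005,0,0,0,0,0.3],[0,0.0005,0,0,0,0,0.3]]'
```

```text
time_s: 13.65
tool_pos: [0.59, 0.1207, 0.1172]
orientation: [0.742, 0.67, -0.0, 0.0]
ft_force: [-0.5, -5.2, 0.7]
gripper_width: 0.0352
grasp_force: 60.6
```

Both fences are felt, so the well centre is at TCP ≈ (0.591, 0.119). I back off 1 mm and lower.

```bash
python3 -m jog '[[0.001,-0.0018,0,0,0,0,0.3],[0.001,-0.0018,0,0,0,0,0.3],[0.001,-0.0018,-0.001,0,0,0,0.3],[0.001,-0.0018,-0.002,0,0,0,0.3],[0.001,-0.0018,-0.003,0,0,0,0.3],[0.001,-0.0018,-0.003,0,0,0,0.3]]' ; python3 -m jog '[[0,0,-0.001,0,0,0,0.3],[0,0,-0.0015,0,0,0,0.3],[0,0,-0.0015,0,0,0,0.3]]'
```

```text
time_s: 14.25
tool_pos: [0.5908, 0.1193, 0.114]
orientation: [0.742, 0.67, -0.0, -0.0]
ft_force: [-0.4, 0.3, -2.3]
gripper_width: 0.0352
grasp_force: 60.5
time_s: 14.55
tool_pos: [0.5909, 0.1192, 0.1126]
orientation: [0.742, 0.67, -0.0, -0.0]
ft_force: [0.3, 0.8, -2.2]
gripper_width: 0.0351
grasp_force: 60.5
```

```bash
python3 -m jog '[[0,0,-0.0008,0,0,0,0.3],[0,0,-0.0008,0,0,0,0.3],[0,0,-0.0008,0,0,0,0.3]]'
```

```text
time_s: 14.85
tool_pos: [0.5909, 0.1192, 0.1119]
orientation: [0.742, 0.67, -0.0, -0.0]
ft_force: [-0.1, -0.2, -1.3]
gripper_width: 0.0349
grasp_force: 60.5
```

```bash
python3 -m jog '[[0,0,-0.0008,0,0,0,0.3],[0,0,-0.0016,0,0,0,0.3],[0,0,-0.0016,0,0,0,0.3]]'
```

```text
time_s: 15.15
tool_pos: [0.5908, 0.1192, 0.1101]
orientation: [0.742, 0.67, -0.0, -0.0]
ft_force: [0.3, 0.3, -0.6]
gripper_width: 0.0353
grasp_force: 60.5
```

```bash
python3 -m jog '[[0,0,-0.001,0,0,0,0.3],[0,0,-0.002,0,0,0,0.3],[0,0,-0.002,0,0,0,0.3]]'
```

```text
time_s: 15.45
tool_pos: [0.5908, 0.1192, 0.1081]
orientation: [0.742, 0.67, -0.0, -0.0]
ft_force: [-0.1, 0.5, -1.6]
gripper_width: 0.0353
grasp_force: 60.5
```

The foot is inside the well with no side force. Going down further.

```bash
python3 -m jog '[[0,0,-0.0015,0,0,0,0.3],[0,0,-0.003,0,0,0,0.3],[0,0,-0.0045,0,0,0,0.3],[0,0,-0.005,0,0,0,0.3],[0,0,-0.005,0,0,0,0.3]]'
```

```text
time_s: 15.95
tool_pos: [0.5908, 0.1192, 0.1031]
orientation: [0.742, 0.67, -0.0, -0.0]
ft_force: [-0.3, 0.7, -1.7]
gripper_width: 0.0347
grasp_force: 60.5
```

```bash
python3 -m jog '[[0,0,-0.0015,0,0,0,0.3],[0,0,-0.003,0,0,0,0.3],[0,0,-0.0045,0,0,0,0.3],[0,0,-0.006,0,0,0,0.3],[0,0,-0.007,0,0,0,0.3],[0,0,-0.007,0,0,0,0.3]]'
```

```text
time_s: 16.55
tool_pos: [0.5908, 0.1192, 0.0961]
orientation: [0.742, 0.67, -0.0, -0.0]
ft_force: [-1.0, 0.1, -1.7]
gripper_width: 0.035
grasp_force: 60.5
```

```bash
python3 -m jog '[[0,0,-0.0015,0,0,0,0.3],[0,0,-0.003,0,0,0,0.3],[0,0,-0.003,0,0,0,0.3]]'
```

```text
time_s: 16.85
tool_pos: [0.5908, 0.1192, 0.093]
orientation: [0.742, 0.67, -0.0, -0.0]
ft_force: [0.1, -0.2, -1.0]
gripper_width: 0.035
grasp_force: 60.5
```

```bash
python3 -m jog '[[0,0,-0.001,0,0,0,0.3],[0,0,-0.001,0,0,0,0.3],[0,0,-0.001,0,0,0,0.3]]'
```

```text
time_s: 17.15
tool_pos: [0.5909, 0.1192, 0.0922]
orientation: [0.742, 0.67, -0.0, -0.0]
ft_force: [-0.2, -0.4, -1.1]
gripper_width: 0.0349
grasp_force: 60.5
```

```bash
python3 -m jog '[[0,0,-0.0006,0,0,0,0.3],[0,0,-0.0006,0,0,0,0.3],[0,0,-0.0006,0,0,0,0.3]]'
```

```text
time_s: 17.45
tool_pos: [0.5909, 0.1192, 0.0916]
orientation: [0.742, 0.67, -0.0, -0.0]
ft_force: [-0.0, -0.0, -1.8]
gripper_width: 0.0347
grasp_force: 60.5
```

```bash
python3 -m jog '[[0,0,-0.0006,0,0,0,0.3],[0,0,-0.0006,0,0,0,0.3],[0,0,-0.0006,0,0,0,0.3]]'
```

```text
time_s: 17.75
tool_pos: [0.591, 0.1193, 0.0914]
orientation: [0.742, 0.67, 0.0, 0.0]
ft_force: [-1.2, -0.5, 6.5]
gripper_width: 0.0349
grasp_force: 61.2
```

```bash
python3 -m jog '[[0,0,-0.0005,0,0,0,0.3],[0,0,-0.0005,0,0,0,0.3],[0,0,-0.0005,0,0,0,0.3]]'
```

```text
time_s: 18.05
tool_pos: [0.5911, 0.1194, 0.0913]
orientation: [0.742, 0.67, 0.0, 0.0]
ft_force: [-4.1, -1.6, 12.8]
gripper_width: 0.0352
grasp_force: 62.3
```

The floor is felt at TCP z=0.0914, which is exactly the grasp height (0.0614) plus 0.030, so the cell is fully home. I relax the contact, then release.

```bash
python3 -m jog '[[0,0,0.0008,0,0,0,0.3],[0,0,0.0008,0,0,0,0.3]]'; python3 -m jog '[[0,0,0,0,0,0,0.5],[0,0,0,0,0,0,0.7],[0,0,0,0,0,0,0.7],[0,0,0,0,0,0,0.7],[0,0,0,0,0,0,0.7],[0,0,0,0,0,0,0.7]]'
```

```text
time_s: 18.25
tool_pos: [0.591, 0.1192, 0.0914]
orientation: [0.742, 0.67, 0.0, 0.0]
ft_force: [-1.2, 0.2, 3.2]
gripper_width: 0.035
grasp_force: 61.0
time_s: 18.85
tool_pos: [0.5909, 0.1193, 0.0914]
orientation: [0.742, 0.67, -0.0, -0.0]
ft_force: [-0.1, 0.8, -0.1]
gripper_width: 0.0595
grasp_force: 0.0
```

```bash
python3 -m jog '[[0,0,0.01,0,0,0,0.75],[0,0,0.03,0,0,0,0.75],[0,0,0.06,0,0,0,0.75],[0,0,0.1,0,0,0,0.75],[0,0,0.12,0,0,0,0.5],[-0.04,-0.02,0.12,0,0,0,0.2],[-0.08,-0.04,0.12,0,0,0,0],[-0.0895,-0.047,0.12,0,0,0,0],[-0.0895,-0.047,0.12,0,0,0,0],[-0.0895,-0.047,0.12,0,0,0,0]]'; python3 -m jog '[[0,0,-0.02,0,0,0,0],[0,0,-0.02,0,0,0,0],[0,0,-0.02,0,0,0,0]]'
python3 - <<'E'
from h import *
s=arm.state()['tool_pos'];print(s)
for n in('wrist','top','side'):
    p=shot(n,n+'8.png')
    for th in('start','cell'):
        for d in arm.silhouettes(p,th)[:4]:
            b=d['box'];print(n,th,round(d['conf'],2),np.round(b),ray(p,((b[0]+b[2])/2,(b[1]+b[3])/2),.04 if th=='start' else .12).round(4))
    print('pred button',proj(p,(.5015,.072,.04)).round(1),'pred cell cap',proj(p,(.591,.117,.12)).round(1))
    if n=='top': cv2.imwrite('pics/top8c.png',cv2.resize(cv2.imread('pics/top8.png')[160:270,160:300],None,fx=5,fy=5,interpolation=cv2.INTER_CUBIC))
    if n=='wrist':
        im=np.array(p['image']); print(p['t'])
E
```

```text
time_s: 19.85
tool_pos: [0.5023, 0.0726, 0.2121]
orientation: [0.742, 0.67, 0.001, 0.0]
ft_force: [0.6, 0.3, -0.0]
gripper_width: -0.0002
grasp_force: 0.0
time_s: 20.15
tool_pos: [0.5018, 0.073, 0.1914]
orientation: [0.742, 0.671, -0.0, -0.001]
ft_force: [0.3, 0.7, 0.1]
gripper_width: 0.0004
grasp_force: 0.0
[0.50184619 0.07296399 0.19142743]
wrist start 0.8 [301. 170. 327. 193.] [0.4993 0.0746 0.04  ]
wrist cell 0.74 [300. 165. 323. 196.] [0.5002 0.0967 0.12  ]
wrist cell 0.67 [363. 272. 412. 347.] [ 0.5538 -0.0252  0.12  ]
wrist cell 0.63 [385. 109. 462. 168.] [0.5834 0.1195 0.12  ]
pred button [316.4 183.6] pred cell cap [434.3 140.8]
[-0.49156207  0.08634725  0.38604631]
top start 0.72 [393. 124. 424. 170.] [ 0.6995 -0.293   0.04  ]
top start 0.65 [248. 230. 256. 246.] [0.4952 0.0798 0.04  ]
top cell 0.81 [309. 194. 330. 214.] [ 0.5608 -0.0797  0.12  ]
top cell 0.73 [378. 199. 416. 230.] [ 0.5343 -0.2433  0.12  ]
top cell 0.32 [248. 234. 260. 244.] [0.4895 0.0626 0.12  ]
pred button [255.5 235.3] pred cell cap [228.4 192.8]
side cell 0.87 [309. 183. 329. 225.] [ 0.5019 -0.0175  0.12  ]
side cell 0.83 [221. 207. 254. 251.] [0.5551 0.1358 0.12  ]
side cell 0.29 [280. 255. 292. 264.] [0.4341 0.1239 0.12  ]
pred button [286.9 257.4] pred cell cap [234.7 215.3]
```

The button's position is confirmed within 2-3 mm. Pressing it down next.

```bash
python3 -m jog '[[-0.001,0.0005,-0.03,0,0,0,0],[-0.001,0.0005,-0.06,0,0,0,0],[-0.001,0.0005,-0.09,0,0,0,0],[-0.001,0.0005,-0.11,0,0,0,0],[-0.001,0.0005,-0.115,0,0,0,0],[-0.001,0.0005,-0.115,0,0,0,0]]'; python3 -m jog '[[0,0,-0.002,0,0,0,0],[0,0,-0.004,0,0,0,0],[0,0,-0.006,0,0,0,0],[0,0,-0.006,0,0,0,0]]'
```

```text
time_s: 21.2
tool_pos: [0.5003, 0.0728, 0.0763]
orientation: [0.742, 0.67, -0.0, -0.0]
ft_force: [0.5, 0.4, -0.2]
gripper_width: 0.0001
grasp_force: 0.0
time_s: 21.6
tool_pos: [0.5005, 0.0727, 0.0705]
orientation: [0.742, 0.67, 0.0, 0.0]
ft_force: [0.8, -0.2, 0.6]
gripper_width: -0.0002
grasp_force: 0.0
```

```bash
python3 -m jog '[[0,0,-0.002,0,0,0,0],[0,0,-0.004,0,0,0,0],[0,0,-0.004,0,0,0,0]]'
```

```text
time_s: 21.9
tool_pos: [0.5003, 0.0727, 0.0661]
orientation: [0.742, 0.67, -0.0, -0.0]
ft_force: [0.2, -0.0, -0.3]
gripper_width: -0.0002
grasp_force: 0.0
```

```bash
python3 -m jog '[[0,0,-0.002,0,0,0,0],[0,0,-0.003,0,0,0,0],[0,0,-0.003,0,0,0,0]]'
```

```text
time_s: 22.2
tool_pos: [0.5003, 0.0727, 0.0632]
orientation: [0.742, 0.67, -0.0, -0.0]
ft_force: [0.4, 0.2, -0.1]
gripper_width: -0.0001
grasp_force: 0.0
```

```bash
python3 -m jog '[[0,0,-0.002,0,0,0,0],[0,0,-0.003,0,0,0,0],[0,0,-0.003,0,0,0,0]]'
```

```text
time_s: 22.5
tool_pos: [0.5003, 0.0727, 0.0602]
orientation: [0.742, 0.67, -0.0, -0.0]
ft_force: [0.3, -0.6, -0.0]
gripper_width: -0.0002
grasp_force: 0.0
```

```bash
python3 -m jog '[[0,0,-0.002,0,0,0,0],[0,0,-0.003,0,0,0,0],[0,0,-0.003,0,0,0,0]]'
```

```text
time_s: 22.8
tool_pos: [0.5003, 0.0727, 0.0572]
orientation: [0.742, 0.67, -0.0, -0.0]
ft_force: [0.5, -0.4, 0.2]
gripper_width: 0.0
grasp_force: 0.0
```

```bash
python3 -m jog '[[0,0,-0.002,0,0,0,0],[0,0,-0.002,0,0,0,0],[0,0,-0.002,0,0,0,0]]'
```

```text
time_s: 23.1
tool_pos: [0.5004, 0.0727, 0.0553]
orientation: [0.742, 0.67, -0.0, -0.0]
ft_force: [-0.7, -0.2, 0.3]
gripper_width: 0.0001
grasp_force: 0.0
```

```bash
python3 -m jog '[[0,0,-0.0015,0,0,0,0],[0,0,-0.0015,0,0,0,0],[0,0,-0.0015,0,0,0,0]]'
```

```text
time_s: 23.4
tool_pos: [0.5004, 0.0727, 0.0538]
orientation: [0.742, 0.67, -0.0, -0.0]
ft_force: [0.4, 0.4, -0.1]
gripper_width: -0.0002
grasp_force: 0.0
```

```bash
python3 -m jog '[[0,0,-0.0015,0,0,0,0],[0,0,-0.0015,0,0,0,0],[0,0,-0.0015,0,0,0,0]]'
```

```text
time_s: 23.7
tool_pos: [0.5004, 0.0727, 0.0523]
orientation: [0.742, 0.67, -0.0, -0.0]
ft_force: [0.2, -0.6, -0.8]
gripper_width: 0.0002
grasp_force: 0.0
```

```bash
python3 -m jog '[[0,0,-0.001,0,0,0,0],[0,0,-0.001,0,0,0,0],[0,0,-0.001,0,0,0,0]]'
```

```text
time_s: 24.0
tool_pos: [0.5004, 0.0727, 0.0513]
orientation: [0.742, 0.67, -0.0, -0.0]
ft_force: [0.3, -0.1, 0.2]
gripper_width: -0.0004
grasp_force: 0.0
```

Run:
```python
from h import *
t=shot('top');s=shot('side','s9.png')
def cr(p,uv):
    a=ray(p,uv,0);b=ray(p,uv,.1);return a,(b-a)/np.linalg.norm(b-a)
A=[cr(t,(255.5,235.8)),cr(s,(289,256))]
M=sum(np.eye(3)-np.outer(d,d) for _,d in A);v=sum((np.eye(3)-np.outer(d,d))@c for c,d in A)
X=np.linalg.solve(M,v);print('button tri',X,proj(t,X),proj(s,X))
print('tip proj in side',proj(s,(.5004,.0727,.032)))
for z in(.03,.035,.04,.045):print(z,ray(t,(255.5,235.8),z)[:2].round(4),ray(s,(289,256),z)[:2].round(4))
# compare images around button before/now (side)
a=cv2.imread('pics/side0.png',0);b=cv2.imread('pics/s9.png',0)
print(a[246:272:2,274:304:2]);print(b[246:272:2,274:304:2])
```

```text
button tri [0.49905287 0.07020165 0.04448778] [255.94463021 236.22580716] [288.26356284 255.92467285]
tip proj in side [287.27388994 260.8303696 ]
0.03 [0.5007 0.0736] [0.5096 0.0606]
0.035 [0.5005 0.0728] [0.5056 0.0636]
0.04 [0.5003 0.072 ] [0.5015 0.0666]
0.045 [0.5    0.0711] [0.4975 0.0696]
[[120 114 120 120 122 118 118 119 120 118 118 119 117 118 119]
 [120 122 121 120 119 120 119 120 118 117 118 118 119 119 119]
 [119 120 118 120 120 120 120 118 120 120 120 119 119 117 120]
 [117 120 119 117 120 119 119 119 119 115 118 120 116 120 118]
 [ 78 117 121 101 107 119 116 118 121 103  63 106 120 119 120]
 [116 121  94  71 117 119 119 118 116 114  41  67 118 118 118]
 [118 117  56  52 120 119 121 121 117  92  33  33  95 119 121]
 [119 101  32  32  72 109 120 102  77  49  27  23  63 119 120]
 [118  98  37  31  44  54  47  46  38  34  27  22  54 119 118]
 [120 105  23  27  29  37  29  32   9  24  32  17  54 107 121]
 [121 119  54  26  36  36  32  35  33  18  11  21  77 117 120]
 [120 120 100  29  15  17  17  10  14  18  18  60  99 121 116]
 [121 121 121 114  47  23  14  21  20  52  77 115 119  99  69]]
[[136 132 125  69  77  56  17  16  20  61 131 135 135 133 133]
 [132 135 131  72  72  59  20  27  21  45 133 136 137 136 135]
 [133 133 134  86  66  62  29  26  24  49 133 134 135 132 135]
 [131 135 137 105  68  65  30  22  41  75 116 134 136 135 134]
 [ 94 134 136 108  84  72  64  76  81  69  55 117 129 135 135]
 [130 135 111  79  96  82  83  82  81  77  31  44  78  93  93]
 [135 133  59  62 133 113  79  80  82  69  31  18  67  79  80]
 [135 114  37  40  76 124  84  76  68  50  32  18  64  82  78]
 [133 114  39  33  53  57  58  57  50  43  16  10  59  78  83]
 [135 120  44  37  34  41  39  34  21  18  22  14  58  81  80]
 [135 133  69  33  41  34  18   6  20  15  11  24  78  84  84]
 [134 133 110  34   2  16  19  17  11  15  16  65  83  82  78]
 [133 135 135 128  55  31  15  24  24  49  73  78  82  75  61]]
```

The side image shows the fingertips still about 10 mm higher than assumed, right above the button cap. Carrying on down.

```bash
python3 -m jog '[[0,0,-0.001,0,0,0,0],[0,0,-0.002,0,0,0,0],[0,0,-0.002,0,0,0,0]]'
```

```text
time_s: 24.4
tool_pos: [0.5003, 0.0727, 0.0492]
orientation: [0.742, 0.67, -0.0, -0.0]
ft_force: [-0.6, 0.1, 0.5]
gripper_width: 0.0
grasp_force: 0.0
```

```bash
python3 -m jog '[[0,0,-0.001,0,0,0,0],[0,0,-0.002,0,0,0,0],[0,0,-0.002,0,0,0,0]]'
```

```text
time_s: 24.7
tool_pos: [0.5003, 0.0727, 0.0472]
orientation: [0.742, 0.67, -0.0, -0.0]
ft_force: [0.2, -0.5, -0.5]
gripper_width: -0.0001
grasp_force: 0.0
```

```bash
python3 -m jog '[[0,0,-0.001,0,0,0,0],[0,0,-0.002,0,0,0,0],[0,0,-0.002,0,0,0,0]]'
```

```text
time_s: 25.0
tool_pos: [0.5004, 0.0727, 0.0452]
orientation: [0.742, 0.67, -0.0, -0.0]
ft_force: [-1.0, -0.1, 0.2]
gripper_width: -0.0001
grasp_force: 0.0
```

```bash
python3 -m jog '[[0,0,-0.001,0,0,0,0],[0,0,-0.002,0,0,0,0],[0,0,-0.002,0,0,0,0]]'
```

```text
time_s: 25.3
tool_pos: [0.5003, 0.0727, 0.0432]
orientation: [0.742, 0.67, -0.0, -0.0]
ft_force: [-0.1, 0.1, -0.7]
gripper_width: -0.0002
grasp_force: 0.0
```

Run:
```python
from h import *
s=shot('side','s10.png');b=cv2.imread('pics/s10.png',0);print(b[240:272:2,274:304:2])
```

```text
[[ 81  72  35  32  20  21  28  26  23  20  18  20  25  18  58]
 [ 84  80  76  77  18  24  13  16  14  25  23  23  31  76 131]
 [111  83  86  54  34  24  26  13  13  14  35  71 119 135 135]
 [135 129 125  64  70  50  22  19  22  48 127 132 134 135 133]
 [135 135 135  72  69  63  21  17  25  47 133 133 134 132 135]
 [137 134 134  83  65  62  24  16  20  39 133 135 134 135 135]
 [133 134 133  80  65  66  19  21  22  33 110 136 133 130 136]
 [ 92 132 115  84  65  73  28  18  27  42  50 108 133 134 131]
 [130 133 109  75  75  72  36  27  65  74  31  46  87  95  84]
 [133 130  61  60 130  95  78  81  81  73  37  20  65  79  82]
 [136 115  38  42  82  83  80  79  69  49  25  19  60  80  79]
 [134 110  36  35  52  58  57  57  53  39  15  20  59  81  80]
 [135 120  37  32  31  37  32  37  31  22  15  18  64  77  79]
 [136 134  66  28  41  38  22  10  22  11   0  25  77  83  80]
 [133 136 113  40  11  22  12  19  18   1  21  68  82  79  80]
 [134 136 134 128  60  35  23  21  31  53  76  82  81  79  61]]
```

```bash
python3 -m jog '[[0,0,-0.001,0,0,0,0],[0,0,-0.002,0,0,0,0],[0,0,-0.002,0,0,0,0]]'
```

```text
time_s: 25.65
tool_pos: [0.5004, 0.0727, 0.0413]
orientation: [0.742, 0.67, -0.0, -0.0]
ft_force: [-0.8, -0.1, 2.8]
gripper_width: -0.0
grasp_force: 1.1
```

```bash
python3 -m jog '[[0,0,-0.001,0,0,0,0],[0,0,-0.002,0,0,0,0],[0,0,-0.002,0,0,0,0]]'
```

```text
time_s: 25.95
tool_pos: [0.5005, 0.0727, 0.0393]
orientation: [0.742, 0.67, 0.0, 0.0]
ft_force: [-0.8, 0.5, 4.0]
gripper_width: 0.0004
grasp_force: 1.7
```

```bash
python3 -m jog '[[0,0,-0.001,0,0,0,0],[0,0,-0.002,0,0,0,0],[0,0,-0.002,0,0,0,0]]'
```

```text
time_s: 26.25
tool_pos: [0.5005, 0.0728, 0.0373]
orientation: [0.742, 0.67, -0.0, -0.0]
ft_force: [-0.9, -0.3, 4.9]
gripper_width: -0.0001
grasp_force: 2.3
```

```bash
python3 -m jog '[[0,0,-0.001,0,0,0,0],[0,0,-0.0018,0,0,0,0],[0,0,-0.0018,0,0,0,0]]'
```

```text
time_s: 26.55
tool_pos: [0.5006, 0.0728, 0.0365]
orientation: [0.742, 0.67, -0.0, 0.0]
ft_force: [-8.7, -2.2, 30.4]
gripper_width: -0.0
grasp_force: 15.0
```

The button has bottomed out. Retracting straight up and checking the cell.

```bash
python3 -m jog '[[0,0,0.005,0,0,0,0],[0,0,0.03,0,0,0,0],[0,0,0.07,0,0,0,0],[0,0,0.11,0,0,0,0],[0,0,0.15,0,0,0,0],[-0.03,-0.03,0.19,0,0,0,0],[-0.05,-0.06,0.19,0,0,0,0],[-0.05,-0.06,0.19,0,0,0,0],[-0.05,-0.06,0.19,0,0,0,0],[-0.05,-0.06,0.19,0,0,0,0]]'
python3 - <<'E'
from h import *
a=cv2.imread('pics/side8.png') ; shot('side','side11.png');b=cv2.imread('pics/side11.png')
A=a[195:255,215:262].astype(int);B=b[195:255,215:262].astype(int)
print('cell region change',abs(A-B).mean(),np.percentile(abs(A-B),95))
o=cv2.imread('pics/side0.png').astype(int)
for n,(x0,y0,x1,y1) in {'tin':(272,151,313,196),'sander':(322,142,358,172),'red':(309,184,329,225),'big':(363,144,394,204),'tape':(428,169,470,199)}.items():
    print(n,abs(o-b)[y0:y1,x0:x1].mean().round(1))
print(arm.state()['ft_force'])
for d in arm.silhouettes(arm.get_image('side'),'cell'):print(d['conf'],d['box'])
p=arm.get_image('side')
# predicted box of cell homed in well
th=np.radians(-5.9);c,s=np.cos(th),np.sin(th)
Q=np.array([proj(p,(.591+c*x-s*y,.117+s*x+c*y,z)) for x in(-.018,.018) for y in(-.018,.018) for z in(.064,.12)]);print('pred',Q.min(0),Q.max(0))
E
```

```text
time_s: 27.55
tool_pos: [0.4506, 0.0132, 0.2253]
orientation: [0.742, 0.671, -0.0, -0.0]
ft_force: [-0.4, -0.8, -0.8]
gripper_width: 0.0001
grasp_force: 0.0
cell region change 1.8366430260047282 4.0
tin 8.5
sander 50.7
red 6.3
big 8.9
tape 9.1
[ 0.55392565  1.00887856 -0.07715302]
0.96 [222.8, 205.1, 251.6, 253.1]
0.96 [364.6, 144.8, 395.0, 201.6]
0.65 [305.4, 183.1, 328.5, 226.8]
pred [221.59837917 206.99852618] [251.58129275 246.42287277]
```

The cell matches its predicted homed outline: top row 205 against 207, and columns 223-252 against 222-252. The sander difference is probably the gripper blocking the view, so I'll check that before handing in.

Run:
```python
from h import *
o=cv2.imread('pics/side0.png').astype(int)
for f in('s7','s9','side8','side11'):
    b=cv2.imread(f'pics/{f}.png').astype(int);print(f,abs(o-b)[142:172,322:358].mean())
p=shot('top')
print([ (round(d['conf'],2),d['box']) for d in arm.silhouettes(p,'sander')],proj(shot('side'),(.45,.013,.3)))
arm.finish_job()
```

```text
s7 13.724382716049382
s9 14.417592592592593
side8 12.113271604938271
side11 50.71265432098765
[(0.78, [391.7, 126.6, 424.0, 170.4])] [325.60254534 135.3224034 ]
the job is handed in; nothing more can be done
```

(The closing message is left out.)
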